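# Rock a sample carrier out of a microscope nest and lay it in the tray

### The job

The sample carrier sits flush in the recess of the microscope stand, with no room for fingers around it: reach in under the lens, press its yellow-marked end down so that the carrier rocks and its other end stands up, then take it by the raised end and lift it out. Set it down in the blue tray, wholly inside the rim, standing level on its feet with the sample side up, and let go. Do not drop it, do not bump the lens, and leave the jar, the slide box and the dish where they are.

Things in the scene. Friction and masses are not known exactly. Their poses are not given: they have to be found in the camera images.
- carrier: Sample carrier, 0.13 kg: aluminium plate 96 (x) x 50 (y) x 7 mm on two feet, a yellow strip across its +x end, a blue sample with copper dies on top. Origin: centre of the 96 x 50 outline, at the feet's undersides; z up. Plate's underside at z=18, top at z=25 mm. It stands level on keel and heel, or rocked by 22 deg on keel and yellow end (unmarked end up), and stays in either.
- carrier_keel (a point): Keel's lower +x edge, on which the carrier rocks, at (3, 0, 0) mm in its frame. Feet are cross ribs 4 mm thick, 40 mm wide (y), 18 mm high: keel at x=-1..3, heel at x=-46..-42 mm; none under the yellow end. Centre of mass: 4 mm to the -x side of this edge, 21 mm up. Pressing the yellow end (1 to 2 N) rocks it; past about 11 deg it goes on by itself.
- carrier_toe (a point): Where to press: top of the carrier in the middle of the 12 mm wide yellow strip, at (40, 0, 25) mm in the carrier's frame. It sinks about 15 mm as the carrier rocks.
- carrier_heel (a point): Where to grip once raised: inside the plate's unmarked end, at (-40, 0, 21.5) mm in the carrier's frame. Pinch across the 50 mm width (carrier's y). Raised, the end's underside is about 10 mm and its top 17 mm above the stand's top.
- microscope: White fixed microscope stand, base block x=-85..155, y=-90..90 mm, flat top at z=31 mm. Origin on the bench below the recess; z up, x towards the end under the lens (carrier's x is along it within 2 deg). Pillar 26 mm thick at (125, 55) mm, 315 mm high, collar 44 mm; from it an arm 24 mm thick at z=252 mm holds the lens.
- nest (a point): Centre of the recess floor, at (2, 0, 6) mm in the stand's frame. The recess is 108 (x) x 55 (y) mm and 25 mm deep, its floor flat and level. The carrier lies in it flush with the stand's top, gaps 2.5 mm at the sides, 1 to 3 mm at the unmarked end, 9 to 11 mm at the yellow end.
- lens: Lens barrel fixed to the stand, upright, 52 mm in diameter, 145 mm tall, above the yellow end. Origin: centre of its lower face, at (54, 0, 180) mm in the stand's frame. An upright gripper has no room over the yellow end: lean the tool 30 to 45 deg, hand towards the stand's -x side.
- tray: Blue open tray fixed to the bench, 190 (x) x 140 (y) x 16 mm outside, walls 4 mm thick. Origin: centre of its underside, z up.
- tray_in (a point): Centre of the tray's flat inner floor, 4 mm above the bench.
- jar: Bystander: amber jar, 48 mm in diameter, 65 mm high; origin centre of underside.
- slide_box: Bystander: white slide box 90 x 70 x 35 mm; origin centre of underside.
- dish: Bystander: white open dish, 90 mm in diameter, 22 mm high; origin centre of underside.
Things that resemble listed ones, but are neither listed nor needed, are in the scene too. Leave any red look-alike of the carrier alone.

How it is judged (in metres and radians):
On the way, in this order (a step that is already met when the one before it is completed fails the run):
1. the carrier is rocked in its recess: tilted more than 15 deg, unmarked end raised, still in the recess (angle between carrier's own z axis and vertical above 0.262 rad and z of carrier_heel in the frame of microscope above 0.037 m and z of carrier_toe in the frame of microscope below 0.028 m and horizontal distance between carrier and microscope below 0.02 m), for 0.2 s.
2. the carrier is out of the recess, held clear above the stand's top or beyond it, in the fingers (contact force between the fingers and carrier above 0.5 N and z of carrier_toe in the frame of microscope above 0.04 m and z of carrier in the frame of microscope above 0.035 m), for 0.1 s.
At the end, for the whole second after the job is handed in: The carrier is at rest and released on the tray's floor (feet within 3 mm of it), level within 4.5 deg with the sample up, both end points (toe and heel sites) within 80 mm of the tray's centre along its length and 58 mm across it (x of carrier_toe in the frame of tray between -0.08 and 0.08 m and y of carrier_toe in the frame of tray between -0.058 and 0.058 m and x of carrier_heel in the frame of tray between -0.08 and 0.08 m and y of carrier_heel in the frame of tray between -0.058 and 0.058 m and angle between carrier's own z axis and vertical below 0.08 rad and z of carrier in the frame of tray_in between -0.003 and 0.003 m and linear speed of carrier below 0.02 m/s and angular speed of carrier below 0.1 rad/s and contact force between the fingers and carrier below 0.05 N); the robot touches nothing.
It fails at once if the lens is bumped (more than 8 N) (contact force between lens and anything else above 8 N).
It fails at once if the carrier is dropped (falls faster than 0.6 m/s out of the fingers) (linear speed of carrier above 0.6 m/s and contact force between the fingers and carrier below 0.05 N).
It fails at once if the jar, slide box or dish is moved more than 15 mm (distance of any of jar, slide_box, dish from where it was at the start of the episode above 0.015 m).
It also fails if it takes over 72 s, if anything falls off the work surface, if the arm or the gripper's body presses on something with over 40 N, if the wrist force passes 120 N, or if a joint passes its speed limit or range.

### The arm

A 6-joint arm with a two-finger parallel gripper is mounted at the origin on the work surface. World frame = base frame: x ahead of the robot, y to its left, z up, the work surface at z = 0. Lengths are in mm, angles in rad, forces in N, time in s.
With the tool pointing down it reaches from about 275 to 1000 mm from the base axis. Payload 8.4 kg.
Tool frame: the origin (TCP) lies midway between the tips of the shut fingers; the grasp point (between the pads) lies grip_depth behind it (grip_depth is the distance from the TCP to the grasp point, in mm); z points along the fingers, y is the line along which they close (so a half turn about z gives the same grasp; the last joint's range is limited). The gripper opens to 85 mm and grips with 20 to 120 N. Pads are 22 mm wide; open, the fingers measure 114 mm over their backs; the gripper's body (76 mm by 85 mm) begins 54 mm behind the grasp point. The pads swing forward as they close: fully open they stand 13 mm farther back than shut.
Start: joints at [-1.108, 0.353, 1.633, -0, 1.155, -0.002], TCP at [280.151, -558.698, 231.281] pointing down, gripper open.
Joint ranges: [-2.63, 2.63], [-0.92, 2.1], [0.06, 2.66], [-1.3, 4.44], [0, 2.69], [-3.02, 3.02]. Speed limits (rad/s): [2.22, 2.22, 2.79, 3.14, 3.14, 3.14].

### API

Orientations are given as [roll, pitch, yaw] about the fixed x, y, z axes, in that order (R = Rz(yaw) Ry(pitch) Rx(roll)).
In Python, from rig import * gives the robot as it stands.
- The arm moves only by the shell command python3 -m creep 'ROWS' [FORCE]. ROWS is JSON, a list of rows, each an object of numbers: "x", "y", "z": the shift along the tool's x, y, z in mm; "rx", "ry", "rz": the turn, a rotation vector about the tool's x, y, z in rad; "hand": the finger opening in mm, from 0 to 85.4. A call has 1 to 20 rows; each row shifts and turns the commanded pose from where the row before left it, along the tool's axes as they then stand; what a row does not reach is not made up. A row lasts 1/8 s, in which the tool goes at most 62.5 mm and 10.7 degrees, less where a joint would pass 70% of its speed; a pose out of reach is approached as far as the arm can. A call with a gripper value outside its range is refused whole. The fingers move at their own pace and stop on an object; FORCE is the grip in N (left out, the last holds). Time passes only in rows, so rows that do not move let the fingers close. It gives the time, the measured TCP pose, the force, the opening and the grip force at its end, in the units of the state.
- sense(): the state, without advancing time (a new reading comes with each control period).
- grab_frame(name): name is "scene" or "side" or "wrist"; returns the picture (420x560x3 uint8, red, green, blue); there is no depth.
- get_calibration(name): a dict with "K" (3x3 intrinsics, pixels), "k1" (the pictures are not rectified: a ray, as slopes to the right and down, at radius r is drawn at 1 + k1 r^2 times it, then the intrinsics apply), "R" (3x3) and "t" (3): a world point X has camera coordinates R X + t. Camera axes: x right, y down, z forward; pixel columns grow to the right and rows downward; lengths in mm; the calibration is good to about 2 mm. A picture is of the moment at which its call begins: read the wrist's pose just before it. get_calibration takes no time and is no camera call; for the wrist camera it gives the pose at the moment of the call.
- sign_off(): hands the job in; it is judged then, once.
The state is a dict: "clock": time; "qpos": joint angles; "qvel": joint speeds; "joint_efforts": joint torques, N m; "eef_pos": TCP position; "tcp_rot": TCP orientation; "contact_force": force on the tool from outside, world axes, zero at the start; "wrist_torque": the same for the moment, N m; "opening": opening from 0.0 (shut) to 1.0 (fully open); "grasp_force": force on a finger pad.
Only numpy, scipy, OpenCV 4.12 (cv2) and the standard library are available. Lean on these libraries where they do the work, as an engineer would, in place of code of your own. Each camera call takes 0.05 s, during which the arm holds its last target. There are 200 camera calls.

## Working session

There is one attempt and no reset: what is moved stays moved. The work goes in short steps, Python scripts to look and compute and a shell command to move; the robot and the scene stay as the last step left them, time stands still between calls to the robot, and variables do not carry over. Pictures are saved under pics/ and viewed, at most 10 in all, crops included, and the job is handed in when it is done.

```bash
ls; mkdir -p pics; python3 - <<'E'
from rig import *
import cv2,numpy as np
print(sense())
a=grab_frame("scene");b=grab_frame("side")
cv2.imwrite("pics/scene0.png",a[:,:,::-1]);cv2.imwrite("pics/side0.png",b[:,:,::-1])
for n in("scene","side","wrist"):
    c=get_calibration(n);print(n,c)
E
```

```text
pics
{'clock': 0.0, 'qpos': array([-1.10840152e+00,  3.53633246e-01,  1.63413461e+00,  1.44967031e-05,
        1.15516450e+00, -2.40655576e-03]), 'qvel': array([-0.00025813, -0.0005578 , -0.00037942,  0.00029647, -0.00288178,
       -0.00016255]), 'joint_efforts': array([-8.71709744e-04, -6.05241036e+01, -3.42078245e+01,  3.55936933e-06,
        8.94628989e-03,  1.27043046e-05]), 'eef_pos': array([ 279.94698329, -558.27924189,  230.57076877]), 'tcp_rot': array([-3.14025298e+00, -1.64786570e-05,  4.64795492e-01]), 'contact_force': array([ 0.17506107, -0.24292077, -0.00888125]), 'wrist_torque': array([ 0.01263504, -0.01255372,  0.02754514]), 'grasp_force': 0.0, 'opening': 0.9977893898937987}
scene {'K': array([[390.75933932,   0.        , 280.42252689],
       [  0.        , 390.75933932, 205.09513186],
       [  0.        ,   0.        ,   1.        ]]), 'k1': -0.030910568836482494, 'R': array([[ 0.86162682,  0.50753404, -0.0029006 ],
       [ 0.42185483, -0.71932576, -0.5519139 ],
       [-0.28220157,  0.47432019, -0.83389606]]), 't': array([-467.38176764, -160.67047612, 1341.85948855])}
side {'K': array([[543.31813823,   0.        , 279.78946234],
       [  0.        , 543.31813823, 207.17325469],
       [  0.        ,   0.        ,   1.        ]]), 'k1': -0.09872448964169446, 'R': array([[-0.97287792, -0.2312981 ,  0.00311991],
       [-0.16562054,  0.68708468, -0.70744928],
       [ 0.16148803, -0.6887785 , -0.70675723]]), 't': array([ 530.15931915,  177.02620583, 1555.63690429])}
wrist {'K': array([[358.37620932,   0.        , 276.01631966],
       [  0.        , 358.37620932, 214.17545635],
       [  0.        ,   0.        ,   1.        ]]), 'k1': -0.03181795972200668, 'R': array([[ 0.44874139, -0.89366051, -0.00143294],
       [-0.86224082, -0.43338469,  0.26214208],
       [-0.23488704, -0.11639846, -0.96502823]]), 't': array([-623.51079336,  -33.72177183,  378.82399379])}
```

View pics/scene0.png

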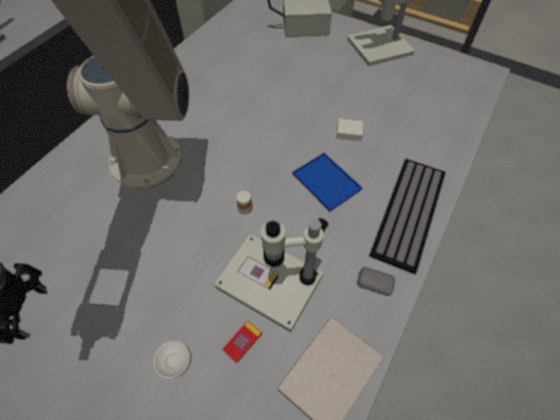

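View pics/side0.png

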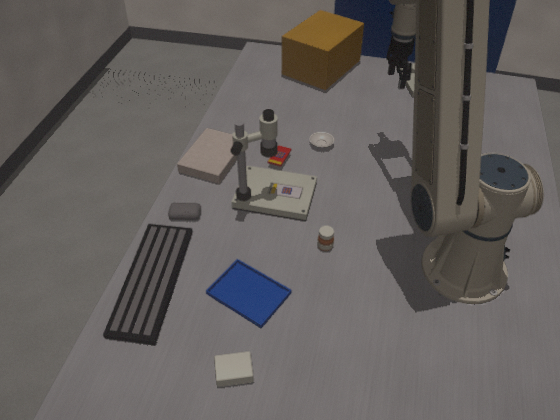

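Scene picture: the carrier is in the stand at about (257,272), yellow end at (271,282), with the lens above it. A red look-alike lies at (242,340), outside the stand. The tray is at (327,181), jar (244,202), slide box (350,129) and dish (172,360). In the side picture the carrier is at (288,190) and its yellow end at (272,187). I'll enlarge both for confirmation and coarse positions.

```bash
cat > h.py <<'E'
import numpy as np,cv2
def ray(c,uv):
    K=c["K"];p=np.array([(uv[0]-K[0,2])/K[0,0],(uv[1]-K[1,2])/K[1,1]]);s=p.copy()
    for _ in range(20): s=p/(1+c["k1"]*(s@s))
    d=c["R"].T@np.array([s[0],s[1],1]);return -c["R"].T@c["t"],d/np.linalg.norm(d)
def onz(c,uv,z):
    o,d=ray(c,uv);return o+d*(z-o[2])/d[2]
def tri(r1,r2):
    (o1,d1),(o2,d2)=r1,r2
    s=np.linalg.lstsq(np.c_[d1,-d2],o2-o1,rcond=None)[0]
    a,b=o1+s[0]*d1,o2+s[1]*d2;return (a+b)/2,np.linalg.norm(a-b)
def proj(c,X):
    x=c["R"]@np.asarray(X,float)+c["t"];s=x[:2]/x[2];s=s*(1+c["k1"]*(s@s))
    return np.array([c["K"][0,0]*s[0]+c["K"][0,2],c["K"][1,1]*s[1]+c["K"][1,2]])
def big(m):
    cs=cv2.findContours(m.astype(np.uint8),0,1)[0];return max(cs,key=cv2.contourArea)
E
python3 - <<'E'
from rig import *
from h import *
a=cv2.imread("pics/scene0.png");b=cv2.imread("pics/side0.png")
C=get_calibration("scene");S=get_calibration("side")
cen=[]
for im,c,z in((a,C,16),(b,S,16)):
    h=cv2.cvtColor(im,cv2.COLOR_BGR2HSV);m=(abs(h[...,0].astype(int)-113)<12)&(h[...,1]>150)
    m[:100]=0
    k=big(m);q=cv2.approxPolyDP(cv2.convexHull(k),6,True)[:,0];cen.append(q)
    for u in q:print("tray",u,onz(c,u,z).round(0))
    P=np.array([onz(c,u,z)[:2] for u in cv2.convexHull(k)[:,0]],np.float32);print(cv2.minAreaRect(P))
    y=big((abs(h[...,0].astype(int)-24)<8)&(h[...,1]>120)&(np.indices(m.shape)[0]<(305 if c is C else 420))&(np.indices(m.shape)[0]>150)&(np.indices(m.shape)[1]>200)&(np.indices(m.shape)[1]<310))
    print("yellow",y[:,0].mean(0),onz(c,y[:,0].mean(0),31))
# coarse: jar, box, dish tops
for n,u,z in(("jar",(244,197),65),("box",(351,126),35),("dish",(172,357),22)):print(n,onz(C,u,z).round())
A=cv2.resize(a[205:330,205:335],None,fx=3,fy=3,interpolation=2);B=cv2.resize(b[95:220,225:330],None,fx=3.8,fy=3,interpolation=2)
cv2.imwrite("pics/crop1.png",np.hstack([A,B]))
E
```

```text
tray [323 154] [526. 314.  16.]
tray [360 187] [691. 251.  16.]
tray [331 209] [648. 128.  16.]
tray [293 172] [476. 195.  16.]
((586.1264038085938, 221.0943145751953), (136.19117736816406, 185.22769165039062), 68.08161163330078)
yellow [269.86206897 278.72413793] [ 608.7712608  -169.14902693   31.        ]
tray [237 263] [636. 144.  16.]
tray [289 290] [471. 202.  16.]
tray [261 324] [518. 325.  16.]
tray [207 291] [688. 258.  16.]
((578.5745239257812, 230.4473419189453), (140.31764221191406, 186.14990234375), 67.71048736572266)
yellow [273.6 188. ] [ 605.81280145 -169.50617158   31.        ]
jar [414.   3.  65.]
box [558. 465.  35.]
dish [ 506. -466.   22.]
```

View pics/crop1.png

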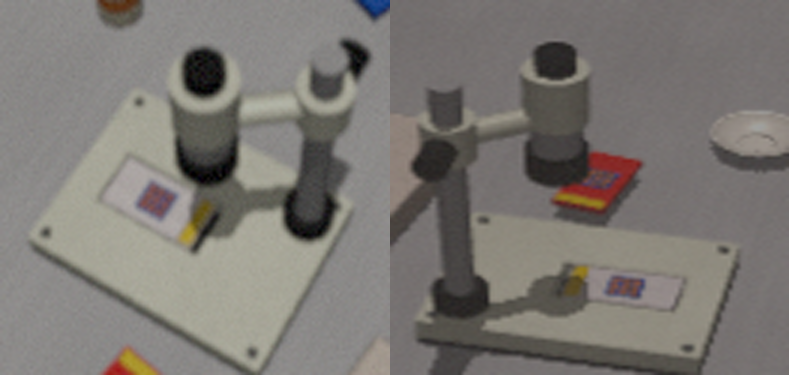

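Candidates: the aluminium plate in the stand, crop (150,200), and the red plate, crop (125,365). The first is the carrier: bare aluminium, yellow strip, lying in the recess under the lens. The second is the red look-alike to leave alone. Next I triangulate the stand's corner dots and the carrier corners.

```bash
python3 - <<'E'
from rig import *
from h import *
C=get_calibration("scene");S=get_calibration("side")
L=dict(mp=((138,101),(687,347)),mm=((46,232),(723,249)),pm=((252,352),(483,219)),cp=((129,156),(679,310)),cm=((101,200),(686,277)),lens=((206,163),(556,166)))
P={}
for n,(u,v) in L.items():
    u=(u[0]/3+204.7,u[1]/3+204.7);v=((v[0]-390)/3.8+224.7,v[1]/3+94.7)
    P[n],e=tri(ray(C,u),ray(S,v));print(n,P[n].round(1),round(e,1))
mid=(P["mp"]+P["pm"])/2;x=P["pm"]-P["mm"];y=P["mp"]-P["mm"]
print("yawx",np.arctan2(x[1],x[0]),"yawy-90",np.arctan2(y[1],y[0])-np.pi/2,np.linalg.norm(x),np.linalg.norm(y),"mid(35,0)",mid)
t=np.arctan2(x[1],x[0]);ex=np.array([np.cos(t),np.sin(t),0]);print("origin",mid-35*ex,"end mid",(P["cp"]+P["cm"])/2,((P["cp"]+P["cm"])/2-mid+35*ex)@ex)
E
```

```text
mp [494.8 -91.1  31.6] 2.5
mm [ 495.5 -246.5   31. ] 3.4
pm [ 710.6 -246.6   31.1] 3.1
cp [ 515.5 -144.5   28.8] 8.5
cm [ 519.1 -195.3   29.9] 6.5
lens [ 624.2 -174.1  180.1] 3.3
yawx -0.00016575283693263937 yawy-90 0.0043670583504968885 215.16151622023867 155.39128970510103 mid(35,0) [ 602.71861516 -168.84770077   31.33057234]
origin [ 567.71861564 -168.84189942   31.33057234] end mid [ 517.29984608 -169.89571064   29.36103831] -50.418594198884236
```

```bash
python3 -c "
import rig;print([n for n in dir(rig) if n[0]!='_'],getattr(rig,'grip_depth',None))"
python3 -m creep '[{"x":25,"y":-18.4,"z":5.8},{"x":25,"y":-18.4,"z":5.8},{"x":25,"y":-18.4,"z":5.8},{"x":25,"y":-18.4,"z":5.8},{"x":25,"y":-18.4,"z":5.8},{"x":25,"y":-18.4,"z":5.8},{"x":25,"y":-18.4,"z":5.8},{"x":25,"y":-18.4,"z":5.8},{"x":25,"y":-18.4,"z":5.8},{"x":25,"y":-18.4,"z":5.8},{"x":25,"y":-18.4,"z":5.8},{"x":25,"y":-18.4,"z":5.8},{"x":25,"y":-18.4,"z":5.8},{"x":28,"y":-18.4,"z":5.8}]'
python3 -m creep '[{"rz":-0.18},{"rz":-0.18},{"rz":-0.18},{"rz":-0.18},{"rz":-0.18},{"rz":-0.18},{"rz":-0.18},{"rz":-0.18},{"rz":-0.18},{"rz":-0.18},{"rz":-0.18},{"rz":-0.18},{"rz":-0.18},{"rz":-0.18},{"rz":-0.157},{}]'
python3 - <<'E'
from rig import *
import cv2,pickle
s=sense();print(s["eef_pos"],s["tcp_rot"],s["qpos"])
c=get_calibration("wrist");a=grab_frame("wrist");cv2.imwrite("pics/w1.png",a[:,:,::-1]);pickle.dump(c,open("w1.pkl","wb"))
E
```

```text
['MotionError', 'get_calibration', 'grab_frame', 'grip_depth', 'sense', 'sign_off'] 18.700000000000003
[ 279.95503431 -558.30392223  230.63482867] [-3.14032007e+00 -3.08408634e-05  4.64784423e-01] [-1.10841558e+00  3.53578926e-01  1.63406423e+00  3.03665473e-05
  1.15522214e+00 -2.41596876e-03]schema error: expected keys x, y, z, rx, ry, rz, hand
schema error: expected keys x, y, z, rx, ry, rz, hand
```

View pics/w1.png

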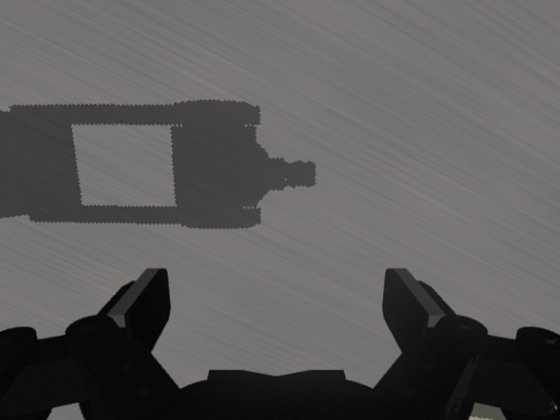

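The picture only shows bare bench and the open fingers: the move was refused because every row needs all seven keys. I'll retype the rows in full.

```bash

python3 -m creep '[{"x":25,"y":-18.4,"z":5.8,"rx":0,"ry":0,"rz":0,"hand":85},{"x":25,"y":-18.4,"z":5.8,"rx":0,"ry":0,"rz":0,"hand":85},{"x":25,"y":-18.4,"z":5.8,"rx":0,"ry":0,"rz":0,"hand":85},{"x":25,"y":-18.4,"z":5.8,"rx":0,"ry":0,"rz":0,"hand":85},{"x":25,"y":-18.4,"z":5.8,"rx":0,"ry":0,"rz":0,"hand":85},{"x":25,"y":-18.4,"z":5.8,"rx":0,"ry":0,"rz":0,"hand":85},{"x":25,"y":-18.4,"z":5.8,"rx":0,"ry":0,"rz":0,"hand":85},{"x":25,"y":-18.4,"z":5.8,"rx":0,"ry":0,"rz":0,"hand":85},{"x":25,"y":-18.4,"z":5.8,"rx":0,"ry":0,"rz":0,"hand":85},{"x":25,"y":-18.4,"z":5.8,"rx":0,"ry":0,"rz":0,"hand":85},{"x":25,"y":-18.4,"z":5.8,"rx":0,"ry":0,"rz":0,"hand":85},{"x":25,"y":-18.4,"z":5.8,"rx":0,"ry":0,"rz":0,"hand":85},{"x":25,"y":-18.4,"z":5.8,"rx":0,"ry":0,"rz":0,"hand":85},{"x":28,"y":-18.4,"z":5.8,"rx":0,"ry":0,"rz":0,"hand":85}]'
python3 -m creep '[{"x":0,"y":0,"z":0,"rx":0,"ry":0,"rz":-0.18,"hand":85},{"x":0,"y":0,"z":0,"rx":0,"ry":0,"rz":-0.18,"hand":85},{"x":0,"y":0,"z":0,"rx":0,"ry":0,"rz":-0.18,"hand":85},{"x":0,"y":0,"z":0,"rx":0,"ry":0,"rz":-0.18,"hand":85},{"x":0,"y":0,"z":0,"rx":0,"ry":0,"rz":-0.18,"hand":85},{"x":0,"y":0,"z":0,"rx":0,"ry":0,"rz":-0.18,"hand":85},{"x":0,"y":0,"z":0,"rx":0,"ry":0,"rz":-0.18,"hand":85},{"x":0,"y":0,"z":0,"rx":0,"ry":0,"rz":-0.18,"hand":85},{"x":0,"y":0,"z":0,"rx":0,"ry":0,"rz":-0.18,"hand":85},{"x":0,"y":0,"z":0,"rx":0,"ry":0,"rz":-0.18,"hand":85},{"x":0,"y":0,"z":0,"rx":0,"ry":0,"rz":-0.18,"hand":85},{"x":0,"y":0,"z":0,"rx":0,"ry":0,"rz":-0.18,"hand":85},{"x":0,"y":0,"z":0,"rx":0,"ry":0,"rz":-0.18,"hand":85},{"x":0,"y":0,"z":0,"rx":0,"ry":0,"rz":-0.18,"hand":85},{"x":0,"y":0,"z":0,"rx":0,"ry":0,"rz":-0.157,"hand":85},{"x":0,"y":0,"z":0,"rx":0,"ry":0,"rz":0,"hand":85}]'
cat > w.py <<'E'
import sys,cv2,pickle
from rig import *
s=sense();print(s["clock"],s["eef_pos"],s["tcp_rot"],s["qpos"])
c=get_calibration("wrist");a=grab_frame("wrist");cv2.imwrite(f"pics/{sys.argv[1]}.png",a[:,:,::-1]);pickle.dump(c,open(sys.argv[1]+".pkl","wb"))
E
python3 w.py w2
```

```text
clock: 1.9
eef_pos: [480.5, -169.3, 149.8]
tcp_rot: [-3.141, 0.0, 0.465]
contact_force: [0.6, 0.0, 0.0]
opening: 0.998
grasp_force: 0.0
clock: 3.9
eef_pos: [480.1, -170.2, 150.0]
tcp_rot: [3.142, -0.0, 3.141]
contact_force: [-0.1, 0.8, 0.3]
opening: 0.995
grasp_force: 0.0
3.9 [ 480.13522599 -170.16023789  149.97048356] [ 3.14150133e+00 -2.35706450e-04  3.14073612e+00] [-3.43539083e-01  2.74162587e-01  1.95363238e+00  8.60267610e-06
  9.14050373e-01 -1.91348411e+00]
```

View pics/w2.png

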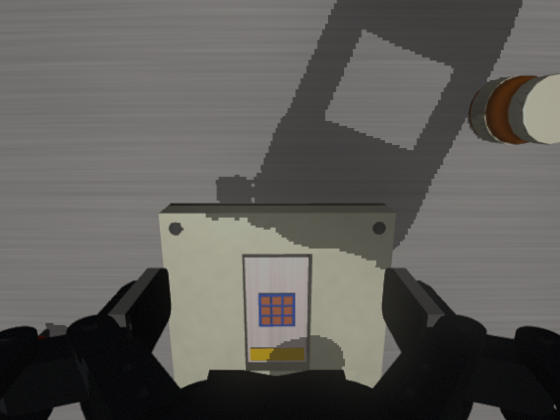

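The wrist picture shows the carrier in the recess: unmarked end at row 257, columns 245–310. The yellow strip spans rows 348–361, columns 250–305. The sample centre is at (277,309).

```bash
python3 - <<'E'
from rig import *
from h import *
import pickle
c=pickle.load(open("w2.pkl","rb"));a=cv2.imread("pics/w2.png");h=cv2.cvtColor(a,cv2.COLOR_BGR2HSV)
m=(abs(h[...,0].astype(int)-23)<8)&(h[...,1]>130)&(h[...,2]>60);m[:330]=0;m[380:]=0;m[:,:200]=0;m[:,350:]=0
x,y,w,hh=cv2.boundingRect(big(m));print("yellow",x,y,w,hh)
yp=onz(c,(x+w/2,y+hh/2),31)
b=(abs(h[...,0].astype(int)-115)<12)&(h[...,1]>100);b[:270]=0;b[340:]=0;b[:,:240]=0;b[:,320:]=0
x2,y2,w2,h2=cv2.boundingRect(big(b));sp=onz(c,(x2+w2/2,y2+h2/2),31);print("sample",x2,y2,w2,h2,sp)
print("toe",yp,"yaw",np.arctan2(*(yp-sp)[[1,0]]))
for u in((245,257),(310,257),(242.5,255),(312,255),(160,210),(394,210)):print(u,onz(c,u,31).round(1))
g=cv2.cvtColor(a,cv2.COLOR_BGR2GRAY);print(g[248:266,270],g[300,236:252],g[300,302:320])
# height of sample: wrist + scene
C=get_calibration("scene");s0=cv2.imread("pics/scene0.png");hs=cv2.cvtColor(s0,cv2.COLOR_BGR2HSV)
bb=np.zeros(hs.shape[:2],bool);bb[262:282,247:268]=hs[262:282,247:268,1]>60
mm=cv2.moments(big(bb));u=(mm["m10"]/mm["m00"],mm["m01"]/mm["m00"]);print(u,tri(ray(c,(x2+w2/2,y2+h2/2)),ray(C,u)))
E
```

```text
yellow 250 348 54 12
sample 259 294 36 32 [ 566.47882617 -168.23325323   31.        ]
toe [ 608.49101399 -168.21414287   31.        ] yaw 0.0004548765584026969
(245, 257) [ 520.  -193.3   31. ]
(310, 257) [ 520.1 -142.4   31. ]
(242.5, 255) [ 518.4 -195.2   31. ]
(312, 255) [ 518.4 -140.9   31. ]
(160, 210) [ 482.  -256.8   31. ]
(394, 210) [482.1 -79.7  31. ]
[161 163 163 162 162 146 100  72  76 117 161 163 161 162 161 161 161 162] [160 159 159 159 158 159 159 130  73  88 132 158 159 157 155 157] [159 158 155 154 152 115  72  71  75 126 152 153 151 151 151 151 152 152]
(256.48659003831415, 271.3524904214559) (array([ 565.97832861, -168.80326266,   31.34071126]), np.float64(1.2524295006714756))
```

```bash

python3 -m creep '[{"x":0,"y":0,"z":0,"rx":0,"ry":-0.11,"rz":0,"hand":0},{"x":0,"y":0,"z":0,"rx":0,"ry":-0.11,"rz":0,"hand":0},{"x":0,"y":0,"z":0,"rx":0,"ry":-0.11,"rz":0,"hand":0},{"x":0,"y":0,"z":0,"rx":0,"ry":-0.11,"rz":0,"hand":0},{"x":0,"y":0,"z":0,"rx":0,"ry":-0.11,"rz":0,"hand":0},{"x":0,"y":0,"z":0,"rx":0,"ry":0,"rz":0,"hand":0}]' 30
python3 -m creep '[{"x":-10.2,"y":0.3,"z":25.4,"rx":0,"ry":0,"rz":0,"hand":0},{"x":-10.2,"y":0.3,"z":25.4,"rx":0,"ry":0,"rz":0,"hand":0},{"x":-10.2,"y":0.3,"z":25.4,"rx":0,"ry":0,"rz":0,"hand":0},{"x":-10.2,"y":0.3,"z":25.4,"rx":0,"ry":0,"rz":0,"hand":0},{"x":-10.2,"y":0.3,"z":25.4,"rx":0,"ry":0,"rz":0,"hand":0},{"x":-10.2,"y":0.3,"z":25.4,"rx":0,"ry":0,"rz":0,"hand":0},{"x":0,"y":0,"z":0,"rx":0,"ry":0,"rz":0,"hand":0}]'
python3 -c "
from rig import *;s=sense();print(s['qpos'],s['contact_force'])
import cv2;a=grab_frame('side');b=grab_frame('scene')
import numpy as np
f=lambda i,r,c:cv2.resize(i[r:r+100,c:c+130,::-1],None,fx=3,fy=3,interpolation=2)
cv2.imwrite('pics/p1.png',np.hstack([f(a,110,215),f(b,215,205)]))"
```

```text
clock: 4.7
eef_pos: [480.3, -166.9, 149.5]
tcp_rot: [3.129, 0.513, 3.137]
contact_force: [-1.6, -0.5, -0.5]
opening: 0.0
grasp_force: 0.0
clock: 5.58
eef_pos: [613.0, -163.0, 49.6]
tcp_rot: [3.131, 0.507, -3.141]
contact_force: [-0.8, 0.5, -0.4]
opening: -0.003
grasp_force: 0.0
[-0.36040285  0.47903869  2.09847044  1.12583213  0.20245687 -3.00756061] [-0.79640995  0.4661198  -0.38408404]
```

View pics/p1.png

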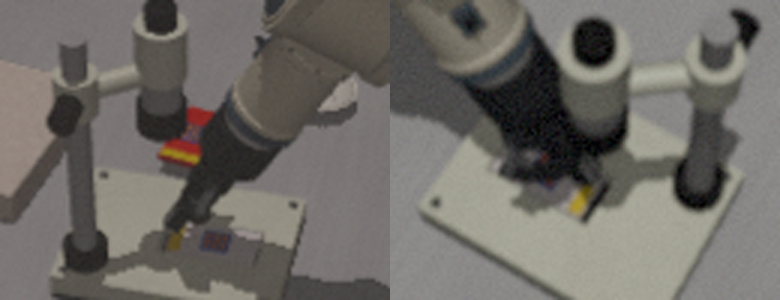

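The fingers hover above the yellow strip, crop (172,235), clear of the lens. Joint 6 is near its limit, so I'll turn the tool back a little about its axis while descending.

```bash

python3 -m creep '[{"x":0,"y":-2.5,"z":0,"rx":0,"ry":0,"rz":0.1,"hand":0},{"x":0,"y":-2.5,"z":0,"rx":0,"ry":0,"rz":0.1,"hand":0},{"x":2.4,"y":0,"z":4.4,"rx":0,"ry":0,"rz":0,"hand":0},{"x":2.4,"y":0,"z":4.4,"rx":0,"ry":0,"rz":0,"hand":0},{"x":0,"y":0,"z":0,"rx":0,"ry":0,"rz":0,"hand":0}]'
python3 -c "
from rig import *;s=sense();print(s['qpos'],s['contact_force'],s['eef_pos'])"
```

```text
clock: 6.3
eef_pos: [610.7, -167.5, 40.6]
tcp_rot: [3.022, 0.495, 2.914]
contact_force: [-0.7, 0.0, -0.3]
opening: -0.001
grasp_force: 0.0
[-0.37033893  0.49639546  2.10245155  1.22696424  0.19777909 -2.91902129] [-0.65061552  0.03336151 -0.26963457] [ 610.66802371 -167.47754361   40.59734974]
```

```bash

python3 -m creep '[{"x":0.9,"y":-0.2,"z":1.8,"rx":0,"ry":0,"rz":0,"hand":0},{"x":0.9,"y":-0.2,"z":1.8,"rx":0,"ry":0,"rz":0,"hand":0},{"x":0.9,"y":-0.2,"z":1.8,"rx":0,"ry":0,"rz":0,"hand":0},{"x":0,"y":0,"z":0,"rx":0,"ry":0,"rz":0,"hand":0}]'
python3 -m creep '[{"x":0.9,"y":-0.2,"z":1.8,"rx":0,"ry":0,"rz":0,"hand":0},{"x":0.9,"y":-0.2,"z":1.8,"rx":0,"ry":0,"rz":0,"hand":0},{"x":0,"y":0,"z":0,"rx":0,"ry":0,"rz":0,"hand":0}]'
```

```text
clock: 6.8
eef_pos: [611.3, -167.5, 33.9]
tcp_rot: [3.023, 0.495, 2.915]
contact_force: [0.6, 0.4, -0.5]
opening: -0.0
grasp_force: 0.1
clock: 7.18
eef_pos: [611.7, -167.5, 30.3]
tcp_rot: [3.023, 0.494, 2.915]
contact_force: [0.2, -0.3, -0.1]
opening: 0.004
grasp_force: 0.0
```

```bash

python3 -m creep '[{"x":0.9,"y":-0.2,"z":1.8,"rx":0,"ry":0,"rz":0,"hand":0},{"x":0.9,"y":-0.2,"z":1.8,"rx":0,"ry":0,"rz":0,"hand":0},{"x":0,"y":0,"z":0,"rx":0,"ry":0,"rz":0,"hand":0}]'
python3 w.py w3
```

```text
clock: 7.55
eef_pos: [612.6, -167.7, 27.6]
tcp_rot: [3.023, 0.491, 2.915]
contact_force: [0.3, -0.5, -0.1]
opening: 0.001
grasp_force: 0.0
7.55 [ 612.6111172  -167.67631785   27.59753241] [3.02324224 0.49117749 2.91498212] [-0.36850611  0.52403207  2.09841534  1.3228773   0.19004119 -3.01650576]
```

View pics/w3.png

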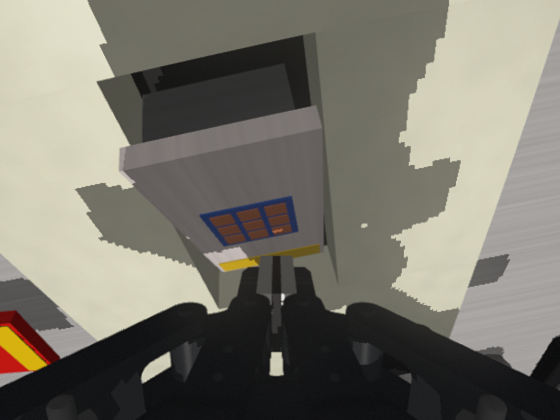

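The unmarked end stands up at (225,140): the carrier has rocked. I retreat along the tool axis and bring the tool upright.

```bash

python3 -m creep '[{"x":0,"y":0,"z":-5,"rx":0,"ry":0,"rz":0.08,"hand":0},{"x":0,"y":0,"z":-10,"rx":0,"ry":0,"rz":0.08,"hand":0},{"x":0,"y":0,"z":-20,"rx":0,"ry":0,"rz":0,"hand":0},{"x":0,"y":0,"z":-25,"rx":0,"ry":0,"rz":0,"hand":0},{"x":0,"y":0,"z":-25,"rx":0,"ry":0,"rz":0,"hand":0},{"x":0,"y":0,"z":-25,"rx":0,"ry":0,"rz":0,"hand":0},{"x":0,"y":0,"z":-25,"rx":0,"ry":0,"rz":0,"hand":0},{"x":0,"y":0,"z":0,"rx":0,"ry":0,"rz":0,"hand":0}]'
python3 -c "
from rig import *;s=sense();print(s['qpos'])
from scipy.spatial.transform import Rotation as R
import numpy as np
r=R.from_euler('xyz',s['tcp_rot']);d=r.inv()*R.from_euler('xyz',[np.pi,0,np.pi]);print(d.as_rotvec())
t=R.from_euler('xyz',[np.pi,0,np.pi]).inv().apply(np.array([495,-168,150])-s['eef_pos']);print(t)"
```

```text
clock: 8.6
eef_pos: [547.6, -169.4, 147.5]
tcp_rot: [2.941, 0.469, 2.737]
contact_force: [0.5, -0.4, -0.6]
opening: 0.002
grasp_force: 0.0
[-0.42807568  0.21994249  2.17060466  0.64758871  0.35413534 -2.20906103]
[ 0.09921588  0.49959862 -0.34916271]
[52.64026232  1.43263258 -2.46693591]
```

```bash

python3 -m creep '[{"x":0,"y":0,"z":-5,"rx":0.02,"ry":0.1,"rz":-0.07,"hand":85},{"x":0,"y":0,"z":0,"rx":0.02,"ry":0.1,"rz":-0.07,"hand":85},{"x":0,"y":0,"z":0,"rx":0.02,"ry":0.1,"rz":-0.07,"hand":85},{"x":0,"y":0,"z":0,"rx":0.02,"ry":0.1,"rz":-0.07,"hand":85},{"x":0,"y":0,"z":0,"rx":0.02,"ry":0.1,"rz":-0.07,"hand":85},{"x":22,"y":0.5,"z":0,"rx":0,"ry":0,"rz":0,"hand":85},{"x":22,"y":0.5,"z":0,"rx":0,"ry":0,"rz":0,"hand":85},{"x":23,"y":0.5,"z":0,"rx":0,"ry":0,"rz":0,"hand":85},{"x":0,"y":0,"z":0,"rx":0,"ry":0,"rz":0,"hand":85}]'
python3 w.py w4
```

```text
clock: 9.72
eef_pos: [476.8, -166.9, 149.5]
tcp_rot: [3.139, -0.005, -3.141]
contact_force: [0.6, -0.1, -0.8]
opening: 0.996
grasp_force: 0.0
9.725 [ 476.83003997 -166.93863204  149.47763319] [ 3.13943772 -0.00462304 -3.14054495] [-3.40062257e-01  2.71227459e-01  1.95923183e+00  6.10386050e-04
  9.16211029e-01 -1.91227416e+00]
```

View pics/w4.png

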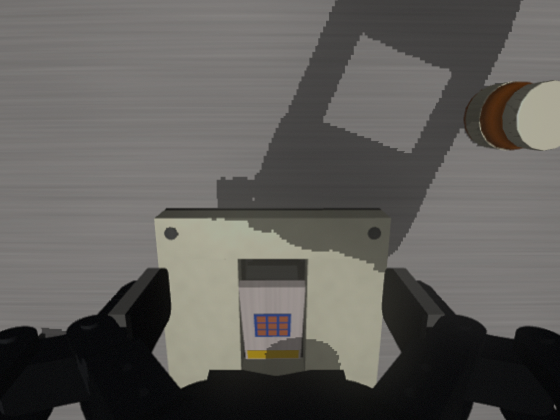

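The carrier is still rocked: its raised end edge is at row 281, columns 239–306, and the sample is at (272,325). I'll check the height and place of the raised end from two views.

```bash
python3 - <<'E'
from rig import *
from h import *
import pickle
c=pickle.load(open("w4.pkl","rb"));a=cv2.imread("pics/w4.png")
g=cv2.cvtColor(a,cv2.COLOR_BGR2GRAY);print("rows276-295",g[274:296,290],"r290",g[290,232:246],g[290,298:314])
for n,X in dict(top=(533,-168,48),bot=(530.4,-168,41.8),samp=(577.6,-168,30.3)).items():print(n,proj(c,X).round(1))
S=get_calibration("side");s=grab_frame("side")[:,:,::-1];cv2.imwrite("pics/s4.png",s)
C=get_calibration("scene");e=grab_frame("scene")[:,:,::-1];cv2.imwrite("pics/e4.png",e)
def sc(im,r0,r1,c0,c1):
    h=cv2.cvtColor(np.ascontiguousarray(im),cv2.COLOR_BGR2HSV);b=np.zeros(h.shape[:2],bool)
    b[r0:r1,c0:c1]=((abs(h[...,0].astype(int)-118)<18)&(h[...,1]>70))[r0:r1,c0:c1];m=cv2.moments(cv2.convexHull(big(b)));return m["m10"]/m["m00"],m["m01"]/m["m00"]
u=sc(a,300,345,240,305)
v=sc(s,175,205,262,310);print(u,v,proj(S,(577.6,-168,30.3)),tri(ray(c,u),ray(S,v)))
A=cv2.resize(s[165:215,240:320],None,fx=5,fy=5,interpolation=2);B=cv2.resize(e[235:285,220:300],None,fx=5,fy=5,interpolation=2)
cv2.imwrite("pics/crop4.png",np.hstack([A,B]))
E
```

```text
rows276-295 [ 55  54  55  56  53  55  81 103 102 102 102 102 107 129 146 147 147 146
 146 145 146 146] r290 [162 161 161 160 160 160 150 137 141 142 142 143 143 144] [146 147 146 146 145 143 132  98  84 133 159 158 158 157 157 158]
top [272.6 286.8]
bot [272.7 280. ]
samp [272.8 326.2]Traceback (most recent call last):
  File "<stdin>", line 13, in <module>
  File "<stdin>", line 11, in sc
  File "h.py", line 16, in big
    cs=cv2.findContours(m.astype(np.uint8),0,1)[0];return max(cs,key=cv2.contourArea)
                                                          ~~~^^^^^^^^^^^^^^^^^^^^^^^^
ValueError: max() iterable argument is empty
```

```bash
python3 - <<'E'
from h import *
import pickle
def sc(n,r0,r1,c0,c1):
    h=cv2.cvtColor(cv2.imread(f"pics/{n}.png"),cv2.COLOR_BGR2HSV);b=np.zeros(h.shape[:2],bool)
    b[r0:r1,c0:c1]=((abs(h[...,0].astype(int)-115)<15)&(h[...,1]>100))[r0:r1,c0:c1];m=cv2.moments(cv2.convexHull(np.argwhere(b)[:,::-1].astype(np.int32)));return m["m10"]/m["m00"],m["m01"]/m["m00"]
u=sc("w4",300,345,245,305);v=sc("w3",190,255,190,305);print(u,v,tri(ray(pickle.load(open("w4.pkl","rb")),u),ray(pickle.load(open("w3.pkl","rb")),v)))
E
python3 -m creep '[{"x":-20,"y":-0.5,"z":0,"rx":0,"ry":0.005,"rz":0,"hand":66},{"x":-20,"y":-0.5,"z":0,"rx":0,"ry":0,"rz":0,"hand":66},{"x":-20,"y":-0.5,"z":20,"rx":0,"ry":0,"rz":0,"hand":66},{"x":0,"y":0,"z":20,"rx":0,"ry":0,"rz":0,"hand":66},{"x":0,"y":0,"z":20,"rx":0,"ry":0,"rz":0,"hand":66},{"x":0,"y":0,"z":20,"rx":0,"ry":0,"rz":0,"hand":66},{"x":0,"y":0,"z":15,"rx":0,"ry":0,"rz":0,"hand":66},{"x":0,"y":0,"z":7,"rx":0,"ry":0,"rz":0,"hand":66},{"x":0,"y":0,"z":0,"rx":0,"ry":0,"rz":0,"hand":66}]' 40
python3 w.py w5
```

```text
(271.8781503396888, 324.7793118562349) (252.42562052307179, 220.94325059692375) (array([ 576.66289762, -168.91186947,   29.52515159]), np.float64(0.26139834465774187))
clock: 11.0
eef_pos: [537.2, -169.0, 47.8]
tcp_rot: [3.141, -0.008, -3.141]
contact_force: [0.0, -0.4, -0.3]
opening: 0.774
grasp_force: 0.0
11.0 [ 537.2433857  -168.98490638   47.8362565 ] [ 3.14099373 -0.00844508 -3.14064903] [-0.30620006  0.50020539  1.89283382 -0.00288724  0.75678648 -1.87583017]
```

View pics/w5.png

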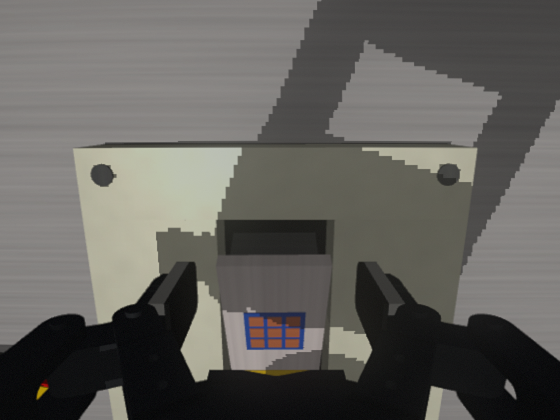

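The open fingers straddle the raised end (edge at row 255, columns 218–330), centred, and the sample height of 29.5 mm matches the rocked pose. I descend 16 mm and close.

```bash

python3 -m creep '[{"x":0,"y":0,"z":8,"rx":0,"ry":0,"rz":0,"hand":66},{"x":0,"y":0,"z":8,"rx":0,"ry":0,"rz":0,"hand":66},{"x":0,"y":0,"z":0,"rx":0,"ry":0,"rz":0,"hand":66}]' 60
python3 -m creep '[{"x":0,"y":0,"z":0,"rx":0,"ry":0,"rz":0,"hand":45},{"x":0,"y":0,"z":0,"rx":0,"ry":0,"rz":0,"hand":45},{"x":0,"y":0,"z":0,"rx":0,"ry":0,"rz":0,"hand":45},{"x":0,"y":0,"z":0,"rx":0,"ry":0,"rz":0,"hand":45}]' 60
```

```text
clock: 11.42
eef_pos: [536.5, -168.9, 31.4]
tcp_rot: [3.141, -0.009, -3.141]
contact_force: [0.2, -0.7, 0.4]
opening: 0.769
grasp_force: 0.0
clock: 11.92
eef_pos: [537.0, -169.0, 32.3]
tcp_rot: [3.141, -0.008, -3.141]
contact_force: [-2.1, 0.2, 3.1]
opening: 0.56
grasp_force: 61.3
```

```bash

python3 -m creep '[{"x":0,"y":0,"z":-3,"rx":0,"ry":0,"rz":0,"hand":40},{"x":0,"y":0,"z":-4,"rx":0,"ry":0,"rz":0,"hand":40},{"x":0,"y":0,"z":-6,"rx":0,"ry":0,"rz":0,"hand":40},{"x":0,"y":0,"z":-8,"rx":0,"ry":0,"rz":0,"hand":40},{"x":0,"y":0,"z":-10,"rx":0,"ry":0,"rz":0,"hand":40},{"x":0,"y":0,"z":-10,"rx":0,"ry":0,"rz":0,"hand":40},{"x":0,"y":0,"z":-10,"rx":0,"ry":0,"rz":0,"hand":40},{"x":0,"y":0,"z":0,"rx":0,"ry":0,"rz":0,"hand":40}]' 60
python3 w.py w6
```

```text
clock: 12.92
eef_pos: [538.1, -169.3, 84.2]
tcp_rot: [-3.141, -0.006, -3.141]
contact_force: [-0.1, -0.0, -1.5]
opening: 0.566
grasp_force: 61.9
12.925 [ 538.11013208 -169.25616703   84.19798384] [-3.14142171 -0.00625495 -3.14071846] [-0.30615227  0.44494411  1.87634233 -0.00279225  0.82621895 -1.87592507]
```

View pics/w6.png

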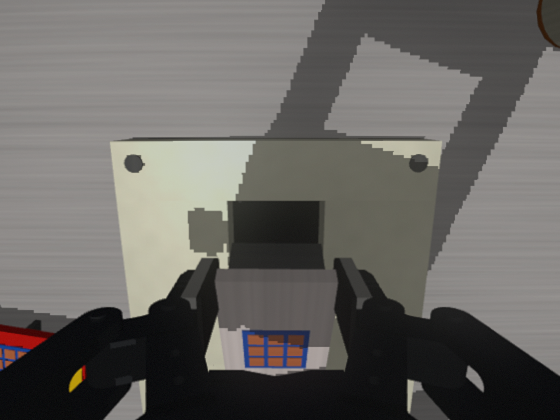

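The picture shows the carrier in the fingers above the stand, end edge at row 268, sample at (276,350), recess empty; the measured load is about 1.5 N. I carry it over to the tray.

```bash

python3 -m creep '[{"x":10,"y":0,"z":-10,"rx":0,"ry":0,"rz":0,"hand":40},{"x":10,"y":0,"z":-10,"rx":0,"ry":0,"rz":0,"hand":40},{"x":10,"y":0,"z":-10,"rx":0,"ry":0,"rz":0,"hand":40},{"x":10,"y":0,"z":-10,"rx":0,"ry":0,"rz":0,"hand":40},{"x":10,"y":0,"z":-10,"rx":0,"ry":0,"rz":0,"hand":40},{"x":10,"y":0,"z":-10,"rx":0,"ry":0,"rz":0,"hand":40},{"x":0,"y":10,"z":0,"rx":0,"ry":0,"rz":0,"hand":40}]' 60
python3 -m creep '[{"x":-4,"y":15,"z":0,"rx":0,"ry":0,"rz":0,"hand":40},{"x":-4,"y":25,"z":0,"rx":0,"ry":0,"rz":0,"hand":40},{"x":-4,"y":25,"z":0,"rx":0,"ry":0,"rz":0,"hand":40},{"x":-4,"y":25,"z":0,"rx":0,"ry":0,"rz":0,"hand":40},{"x":-4,"y":25,"z":0,"rx":0,"ry":0,"rz":0,"hand":40},{"x":-4,"y":25,"z":0,"rx":0,"ry":0,"rz":0,"hand":40},{"x":-4,"y":25,"z":0,"rx":0,"ry":0,"rz":0,"hand":40},{"x":-4,"y":25,"z":0,"rx":0,"ry":0,"rz":0,"hand":40},{"x":-4,"y":25,"z":0,"rx":0,"ry":0,"rz":0,"hand":40},{"x":-4,"y":25,"z":0,"rx":0,"ry":0,"rz":0,"hand":40},{"x":-4,"y":25,"z":0,"rx":0,"ry":0,"rz":0,"hand":40},{"x":-4,"y":25,"z":0,"rx":0,"ry":0,"rz":0,"hand":40},{"x":-4,"y":25,"z":0,"rx":0,"ry":0,"rz":0,"hand":40},{"x":-4,"y":25,"z":0,"rx":0,"ry":0,"rz":0,"hand":40},{"x":-4,"y":25,"z":0,"rx":0,"ry":0,"rz":0,"hand":40},{"x":-4,"y":25,"z":0,"rx":0,"ry":0,"rz":0,"hand":40},{"x":-2,"y":10,"z":0,"rx":0,"ry":0,"rz":0,"hand":40},{"x":0,"y":0,"z":0,"rx":0,"ry":0,"rz":0,"hand":40}]' 60
python3 -m creep '[{"x":0,"y":0,"z":0,"rx":0,"ry":0,"rz":0.095,"hand":40},{"x":0,"y":0,"z":0,"rx":0,"ry":0,"rz":0.095,"hand":40},{"x":0,"y":0,"z":0,"rx":0,"ry":0,"rz":0.095,"hand":40},{"x":0,"y":0,"z":0,"rx":0,"ry":0,"rz":0.095,"hand":40},{"x":0,"y":0,"z":0,"rx":0,"ry":0,"rz":0,"hand":40}]' 60
python3 w.py w7
python3 - <<'E'
from h import *
for n in("w6","w7"):
    g=cv2.cvtColor(cv2.imread(f"pics/{n}.png"),cv2.COLOR_BGR2GRAY);print(n,g[230:300,300])
    h=cv2.cvtColor(cv2.imread(f"pics/{n}.png"),cv2.COLOR_BGR2HSV);b=((abs(h[...,0].astype(int)-115)<15)&(h[...,1]>100));b[:310]=0;b[375:]=0;b[:,:225]=0;b[:,330:]=0
    if b.sum()>50:print(cv2.boundingRect(big(b)))
E
```

```text
clock: 13.85
eef_pos: [477.7, -159.3, 144.5]
tcp_rot: [-3.141, -0.007, 3.141]
contact_force: [0.1, -0.2, -2.6]
opening: 0.563
grasp_force: 62.1
clock: 16.1
eef_pos: [543.4, 241.6, 142.9]
tcp_rot: [3.141, -0.008, -3.14]
contact_force: [-0.3, -0.0, -1.4]
opening: 0.559
grasp_force: 62.1
clock: 16.73
eef_pos: [543.4, 240.0, 143.2]
tcp_rot: [-3.139, -0.008, 2.762]
contact_force: [0.4, 0.8, -2.1]
opening: 0.561
grasp_force: 62.1
16.725 [543.43398889 240.0420999  143.18635826] [-3.13857668 -0.00775081  2.76224287] [ 0.41146159  0.40562144  1.77251568  0.00410564  0.97105452 -0.78232687]
w6 [25 26 26 26 25 26 24 26 25 26 25 25 27 31 37 38 36 35 36 39 36 36 35 36
 36 36 38 36 37 37 37 36 36 36 38 36 37 36 42 66 85 86 85 86 86 84 85 85
 85 85 85 86 89 93 93 92 93 92 92 92 93 93 92 93 93 93 93 93 94 94]
(242, 331, 67, 37)
w7 [ 44  46  45  46  45  45  45  44  47  45  47  45  45  44  42  42  41  42
  42  41  43  42  42  42  42  43  44  43  42  44  44  43  41  43  44  45
  44  44  50  78  99 100  99 101  99  99  99 100  99  99  99 100 104 108
 108 108 109 108 108 109 108 108 108 108 109 109 109 108 109 109]
(242, 331, 67, 37)
```

```bash
python3 - <<'E'
from h import *
import pickle
from scipy.optimize import least_squares
c2=pickle.load(open("w2.pkl","rb"))
xs=[onz(c2,(277,r),31)[0]-520.4-48 for r in(293.5,325.5)];print("sample local x",xs)
for n,h,o in(("w6",0,(538.1,-169.3,84.2)),("w7",2.762-np.pi,(543.4,240.0,143.2))):
    c=pickle.load(open(n+".pkl","rb"));e=np.array([np.cos(h),np.sin(h),0]);o=np.array(o)
    pts=np.array([(-48,18),(-48,25),(xs[0],25),(xs[1],25)]);rows=np.array([268.7,282,330.5,367.5])
    def W(p,l):  # p: heel dx,dz from TCP, tilt
        dx,dz=l[0]+40,l[1]-21.5;C,S=np.cos(p[2]),np.sin(p[2])
        return o+e*(p[0]+C*dx+S*dz)+np.array([0,0,p[1]-S*dx+C*dz])
    f=lambda p:np.array([proj(c,W(p,l))[1] for l in pts])-rows
    s=least_squares(f,[2,10,.38]);print(n,s.x,np.degrees(s.x[2]),s.fun)
E
```

```text
sample local x [np.float64(-16.833794939428913), np.float64(12.49167531701005)]
w6 [2.2002043  9.69779259 0.3750975 ] 21.49150349586117 [ 0.13340035 -0.2749121   0.33957473 -0.19284939]
w7 [1.7768397  9.73026323 0.37646002] 21.569570338939315 [ 0.1334039  -0.27491905  0.33958074 -0.19285336]
```

```bash

python3 -m creep '[{"x":0,"y":0,"z":0,"rx":0,"ry":-0.094,"rz":0,"hand":40},{"x":0,"y":0,"z":0,"rx":0,"ry":-0.094,"rz":0,"hand":40},{"x":0,"y":0,"z":0,"rx":0,"ry":-0.094,"rz":0,"hand":40},{"x":0,"y":0,"z":0,"rx":0,"ry":-0.094,"rz":0,"hand":40},{"x":0,"y":0,"z":0,"rx":0,"ry":0,"rz":0,"hand":40},{"x":0,"y":0,"z":0,"rx":0,"ry":0,"rz":0,"hand":40}]' 60
cat > lv.py <<'E'
from rig import *
import numpy as np
from scipy.spatial.transform import Rotation as R
s=sense();r=R.from_euler('xyz',s['tcp_rot']);r0=R.from_euler('xyz',[-3.13857668,-0.00775081,2.76224287]) 
h=2.762-np.pi;c0=R.from_euler('z',h)*R.from_euler('y',.3765)
c=r*r0.inv()*c0;M=c.as_matrix();print("q",s['qpos'].round(2),"up axis deg off",np.degrees(M[:2,2]),"yaw",np.arctan2(M[1,0],M[0,0]))
e=np.array([np.cos(h),np.sin(h),0]);off=(r*r0.inv()).apply(1.8*e+[0,0,9.7]);heel=s['eef_pos']+off
print("heel",heel,"toe",heel+M@[80,0,3.5],"feet",(heel+M@[-2+0,0,-21.5])[2],(heel+M@[41,0,-21.5])[2])
print("world down 1 in tool",r.inv().apply([0,0,-1]),"fix rotvec tool",(r.inv()*R.from_rotvec(np.cross(M[:,2],[0,0,1]))*r).as_rotvec())
print("F",s['contact_force'],s['grasp_force'])
T=np.array([582,226]);ex=np.array([.927,-.375]);ey=np.array([.375,.927])
for n,p in(("heel",heel),("toe",heel+M@[80,0,3.5])):print(n,"tray",(p[:2]-T)@ex,(p[:2]-T)@ey)
E
python3 lv.py
```

```text
clock: 17.52
eef_pos: [543.8, 241.0, 143.4]
tcp_rot: [-3.139, 0.367, 2.764]
contact_force: [0.1, 0.7, -2.2]
opening: 0.558
grasp_force: 62.2
q [ 0.59  0.33  1.96 -0.48  0.7  -0.26] up axis deg off [ 0.0977714  -0.04838278] yaw -0.3774082570044226
heel [542.08849928 241.73103522 153.13567305] toe [616.4641656  212.24714346 156.4838647 ] feet 131.6395070649967 131.55791348642197
world down 1 in tool [0.35867839 0.00274799 0.93345716] fix rotvec tool [ 1.46130844e-04 -1.89765089e-03 -5.05639181e-05]
F [ 0.05625681  0.67596614 -2.22247552] 62.15481162071228
heel tray -42.89709937101203 -0.38414311783946825
toe tray 37.10560271029174 0.17516408347727344
```

```bash

python3 -m creep '[{"x":5.4,"y":0,"z":14,"rx":0,"ry":0,"rz":0,"hand":40},{"x":5.4,"y":0,"z":14,"rx":0,"ry":0,"rz":0,"hand":40},{"x":5.4,"y":0,"z":14,"rx":0,"ry":0,"rz":0,"hand":40},{"x":5.4,"y":0,"z":14,"rx":0,"ry":0,"rz":0,"hand":40},{"x":5.4,"y":0,"z":14,"rx":0,"ry":0,"rz":0,"hand":40},{"x":5.4,"y":0,"z":14,"rx":0,"ry":0,"rz":0,"hand":40},{"x":5.4,"y":0,"z":14,"rx":0,"ry":0,"rz":0,"hand":40},{"x":4.0,"y":0,"z":10,"rx":0,"ry":0,"rz":0,"hand":40},{"x":0,"y":0,"z":0,"rx":0,"ry":0,"rz":0,"hand":40},{"x":0,"y":0,"z":0,"rx":0,"ry":0,"rz":0,"hand":40}]' 60
python3 lv.py
```

```text
clock: 18.77
eef_pos: [543.6, 240.9, 27.7]
tcp_rot: [-3.139, 0.369, 2.763]
contact_force: [0.7, 0.1, -2.0]
opening: 0.559
grasp_force: 62.2
q [ 0.59  0.52  2.01 -0.68  0.49 -0.01] up axis deg off [-0.00941487 -0.03621707] yaw -0.378195860953382
heel [541.83427995 241.57299276  37.35638365] toe [616.18028986 212.03122636  40.84992741] feet 15.85654961958485 15.85307979096655
world down 1 in tool [0.36037379 0.00225449 0.93280526] fix rotvec tool [ 6.04564748e-04 -8.12515023e-05 -2.33367151e-04]
F [ 0.74149755  0.07785633 -1.95378212] 62.179248332977295
heel tray -43.07349476993875 -0.625980728576885
toe tray 36.923418819370774 -0.13144446540452143
```

Level, with about 12 mm to go. I'll step down until the force shows contact.

```bash

python3 -m creep '[{"x":1.4,"y":0,"z":3.7,"rx":0,"ry":0,"rz":0,"hand":40},{"x":1.4,"y":0,"z":3.7,"rx":0,"ry":0,"rz":0,"hand":40},{"x":0.7,"y":0,"z":1.9,"rx":0,"ry":0,"rz":0,"hand":40},{"x":0,"y":0,"z":0,"rx":0,"ry":0,"rz":0,"hand":40},{"x":0,"y":0,"z":0,"rx":0,"ry":0,"rz":0,"hand":40}]' 60
python3 -m creep '[{"x":0.35,"y":0,"z":0.95,"rx":0,"ry":0,"rz":0,"hand":40},{"x":0,"y":0,"z":0,"rx":0,"ry":0,"rz":0,"hand":40},{"x":0,"y":0,"z":0,"rx":0,"ry":0,"rz":0,"hand":40}]' 60
python3 lv.py
```

```text
clock: 19.4
eef_pos: [543.4, 240.6, 17.5]
tcp_rot: [-3.139, 0.368, 2.763]
contact_force: [0.0, 0.5, -1.8]
opening: 0.564
grasp_force: 62.2
clock: 19.77
eef_pos: [543.6, 240.7, 16.6]
tcp_rot: [-3.139, 0.369, 2.763]
contact_force: [-0.8, 0.2, -0.2]
opening: 0.556
grasp_force: 62.3
q [ 0.59  0.54  2.02 -0.71  0.47  0.02] up axis deg off [ 9.43961717e-05 -3.20864048e-02] yaw -0.3782316690243088
heel [541.79377643 241.40369996  26.24094029] toe [616.13930806 211.85952424  29.72427322] feet 4.741360325047349 4.732402067563431
world down 1 in tool [0.36025472 0.00238289 0.93285093] fix rotvec tool [ 0.00048493 -0.00020878 -0.00018674]
F [-0.78366788  0.20111178 -0.16264821] 62.30214715003967
heel tray -43.04755673156966 -0.7981039787709405
toe tray 36.94981698073086 -0.30598050867186377
```

```bash

python3 -m creep '[{"x":0.2,"y":0,"z":0.5,"rx":0,"ry":0,"rz":0,"hand":40},{"x":0,"y":0,"z":0,"rx":0,"ry":0,"rz":0,"hand":40},{"x":0,"y":0,"z":0,"rx":0,"ry":0,"rz":0,"hand":40}]' 60
```

```text
clock: 20.15
eef_pos: [543.6, 240.8, 16.4]
tcp_rot: [-3.139, 0.369, 2.763]
contact_force: [-3.0, -0.1, 5.3]
opening: 0.56
grasp_force: 62.9
```

```bash

python3 -m creep '[{"x":0,"y":0,"z":0,"rx":0,"ry":0,"rz":0,"hand":49},{"x":0,"y":0,"z":0,"rx":0,"ry":0,"rz":0,"hand":53},{"x":0,"y":0,"z":0,"rx":0,"ry":0,"rz":0,"hand":58},{"x":0,"y":0,"z":0,"rx":0,"ry":0,"rz":0,"hand":66},{"x":0,"y":0,"z":0,"rx":0,"ry":0,"rz":0,"hand":72},{"x":0,"y":0,"z":0,"rx":0,"ry":0,"rz":0,"hand":72}]' 20
python3 -m creep '[{"x":0,"y":0,"z":-5,"rx":0,"ry":0,"rz":0,"hand":72},{"x":0,"y":0,"z":-10,"rx":0,"ry":0,"rz":0,"hand":72},{"x":0,"y":0,"z":-20,"rx":0,"ry":0,"rz":0,"hand":72},{"x":0,"y":0,"z":-20,"rx":0,"ry":0,"rz":0,"hand":72},{"x":0,"y":0,"z":-20,"rx":0,"ry":0,"rz":0,"hand":72},{"x":0,"y":0,"z":-20,"rx":0,"ry":0,"rz":0,"hand":72},{"x":0,"y":0,"z":-20,"rx":0,"ry":0,"rz":0,"hand":72},{"x":0,"y":0,"z":-20,"rx":0,"ry":0,"rz":0,"hand":72},{"x":0,"y":0,"z":0,"rx":0,"ry":0,"rz":0,"hand":72}]'
python3 w.py w8
python3 - <<'E'
from rig import *
from h import *
import pickle
c=pickle.load(open("w8.pkl","rb"));a=cv2.imread("pics/w8.png")
S=get_calibration("side");s=np.ascontiguousarray(grab_frame("side")[:,:,::-1]);C=get_calibration("scene");e=np.ascontiguousarray(grab_frame("scene")[:,:,::-1])
R={}
T=np.array([582,226]);ex=np.array([.927,-.375]);ey=np.array([.375,.927])
for n,im,k in(("w",a,c),("side",s,S),("scene",e,C)):
    h=cv2.cvtColor(im,cv2.COLOR_BGR2HSV);q=proj(k,(616,212,29)).astype(int)
    m=(abs(h[...,0].astype(int)-24)<8)&(h[...,1]>110)
    z=np.zeros_like(m);w=50 if n=="w" else 12;z[max(q[1]-w,0):q[1]+w,max(q[0]-w,0):q[0]+w]=1;m&=z
    print(n,"expected",q,"n",m.sum())
    if m.sum()>4:
        u=np.array(cv2.minAreaRect(big(m))[0]);R[n]=ray(k,u);p=onz(k,u,29);print(u,p.round(1),"tray",((p[:2]-T)@ex).round(1),((p[:2]-T)@ey).round(1))
ks=list(R)
for i in range(len(ks)):
    for j in range(i):print(ks[i],ks[j],tri(R[ks[i]],R[ks[j]]))
E
```

```text
clock: 20.9
eef_pos: [543.4, 240.6, 15.9]
tcp_rot: [-3.139, 0.368, 2.763]
contact_force: [0.1, -0.1, -0.0]
opening: 0.844
grasp_force: 0.0
clock: 22.02
eef_pos: [498.7, 259.8, 143.7]
tcp_rot: [3.141, 0.37, 2.763]
contact_force: [0.4, 0.7, -0.5]
opening: 0.841
grasp_force: 0.0
22.025 [498.72165679 259.83645963 143.73853543] [3.14149843 0.36983914 2.76308313] [ 0.66961169  0.29110855  2.01487882 -0.50203521  0.70859978 -0.15859623]
w expected [273 281] n 473
[274.         281.49996948] [616.5 212.4  29. ] tray 37.1 0.4
side expected [236 280] n 51
[238.00003052 280.00003052] [612.8 211.1  29. ] tray 34.2 -2.3
scene expected [334 183] n 33
[334.0769043  184.11535645] [617.4 209.3  29. ] tray 39.1 -2.2
side w (array([611.56060993, 214.50203469,  33.90883663]), np.float64(0.16203680396451137))
scene w (array([617.45761112, 211.30864396,  27.25480652]), np.float64(1.583960344787109))
scene side (array([615.17315558, 210.15589496,  26.9345556 ]), np.float64(3.7665318509197245))
```

The yellow end is where predicted in all three cameras and at the level height, so the carrier stands level in the tray, free of the fingers.

```bash
python3 -c "
from rig import *;print(sign_off())"
```

```text
the job is handed in; nothing more can be done
None
```

I rocked the carrier, lifted it out by its raised end, set it down level in the blue tray and released it; the job is handed in at about 22 s on the clock, and the judge's verdict was not shown.

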